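Gauge the polishing spindle's thread

ROBOT

A 7-joint arm with a two-finger parallel gripper is mounted at the origin on the work surface. World frame = base frame: x ahead of the robot, y to its left, z up, the work surface at z = 0. Lengths are in mm, angles in rad, forces in N, time in s.
With the tool pointing down it reaches from about 350 to 900 mm from the base axis. Payload 8.1 kg.
Tool frame: the origin (TCP) lies between the finger pads; the fingertips stand 11 mm ahead of it and the grasp point (between the pads) lies 8 mm behind it (r.tip_reach is the z of the fingertips in the tool frame, in mm); z points along the fingers, y is the direction in which the jaws open and shut (so a half turn about z gives the same grasp; the last joint's range is limited). The gripper opens to 85 mm and grips with 20 to 120 N. Pads are 22 mm wide; open, the fingers measure 114 mm over their backs; the gripper's body (76 mm by 85 mm) begins 54 mm behind the grasp point. The pads swing forward as they close: fully open they stand 13 mm farther back than shut.
Start: joints at [1.164, 0.434, 0.025, 1.573, -0.012, 1.134, -0.075], TCP at [186.944, -596.4, 242.323] pointing down, gripper open.
Joint ranges: [-2.62, 2.62], [-0.44, 2.09], [-1.27, 1.32], [0.08, 2.57], [-1.32, 4.46], [0.12, 2], [-2.74, 2.74]. Speed limits (rad/s): [2.22, 2.22, 3.01, 3.01, 3.14, 3.14, 3.14].

INTERFACE

Orientations are given as a unit quaternion [w, x, y, z].
In Python, from station import r, kin, viewer, telemetry gives the robot as it stands. Calls block until the motion is done:
- r.movep(position, orientation): joint-space move of the TCP to a pose.
- r.move_straight(position, rate=150, attitude=None, max_force=None): straight line of the TCP; attitude=None keeps the orientation; rate is the mean speed in mm/s. With max_force (N) it stops when the force on the tool has changed by that much, and returns True; else False.
- r.goto_joints(angles): joint-space move.
- r.let_go() and r.clamp(grasp_force=None): open the fingers fully, or close them until they stop; grasp_force is the grip in N (None keeps the last).
- r.sleep(seconds).
- kin.ik(position, orientation): joint angles nearest the present ones, or None.
- viewer.get_image(name): name is "scene" or "top"; returns a dict with "frame" (480x640x3 uint8, red, green, blue), "depth" (480x640 float32, mm along the optical axis (not along the pixel's ray), 0 where there is no reading), "mtx" (3x3 intrinsics, pixels), "R" (3x3) and "t" (3): a world point X has camera coordinates R X + t. Camera axes: x right, y down, z forward; pixel columns grow to the right and rows downward; lengths in mm; the calibration is good to about 2 mm. A picture is of the moment at which its call begins.
A pose or a line that the arm cannot do raises r.PlanningError and nothing moves.
- r.sign_off(): hands the job in, once; it reports no verdict.
Readings, each from a call of its own:
- telemetry.current_time(): time.
- telemetry.current_q(): joint angles.
- telemetry.current_qvel(): joint speeds.
- telemetry.current_joint_efforts(): joint torques, N m.
- telemetry.current_ee_pos(): TCP position.
- telemetry.current_tool_rot(): TCP orientation.
- telemetry.current_contact_force(): force on the tool from outside, world axes, zero at the start.
- telemetry.current_torque(): the same for the moment, N m.
- telemetry.current_grip_width(): finger opening in mm.
Only numpy, scipy, OpenCV 4.12 (cv2) and the standard library are available. Lean on these libraries where they do the work, as an engineer would, in place of code of your own. Each camera call takes 0.05 s, during which the arm holds its last target.

TASK

Check the thread of the polishing spindle before its puck goes back on: the go ring gauge is already on the stud, so screw it down by its knurled rim until it comes up against the shoulder and will turn no further, then back it off half a turn so that it is not left locked, and let go. Leave the other things on the bench alone.

Things in the scene. Friction and masses are not known exactly. Their poses are not given: they have to be found in the camera images.
- spindle: Polishing spindle head, bolted down and locked: dark green cast base 130 x 130 mm, 14 mm high; round bearing housing up to 104 mm across, capped by an 86 mm steel disc whose top is at 70 mm; on it a dark steel nose collar 45 mm across, up to the shoulder at 104 mm. Origin: centre of the base's underside; z up along the spindle axis; x, y along the base's sides.
- shoulder (a point): Centre of the shoulder (top face of the nose collar, 104 mm above the bench), on the spindle axis: where the underside of the ring gauge stops. From it an upright steel stud, 24 mm across, with a coarse right-hand trapezoidal thread (one turn = 5 mm) rises to 140 mm above the bench, a few mm above the ring's top.
- gauge (a joint): Turn angle of the go ring gauge on the stud, rad, counted over whole turns; grows clockwise seen from above, which screws it down 5 mm a turn. At 9.42 it meets the shoulder and stops dead; it starts 0.8 to 1.15 turns short of that. The thread drags lightly (0.04 N m) and the ring stays where it is left; a push or pull along the axis does not turn it.
- gauge_mid (a point): Centre of the go ring gauge, on the stud's axis at half its height: bright steel ring, 53 mm outside, 20 mm high (10 mm above and below this point), knurled rim, 0.27 kg. A blue paint dab on its top and rim (its +x side) shows how far it has turned. The collar under it is narrower, so fingers may reach past the rim down to 75 mm above the bench. z up.
- stone_arm: Bystander: brass arm on a 127 mm post with a spring clip that pinches one white stone; steel base 90 x 70 mm, screwed down. Origin: centre of the base's underside; the arm reaches 131 mm along its -x, 105 mm above the bench.
- dish: Bystander: celadon sample dish, 110 mm across, 22 mm high, three stones in it. Origin: centre of its underside.
- puck: Bystander: grey rubber polishing puck, 64 mm across, 38 mm high, lying with its steel threaded boss up. Origin: centre of its underside.
- chuck_key: Bystander: T-shaped lathe chuck key of blued steel, 101 mm across the ball-ended bar (along its y), 89 mm long (along its x), 17 mm high. Origin: on the bench under the crossing of bar and shank.
- nogo_gauge: Bystander: no-go ring gauge, a loose steel ring 53 mm across, 14 mm high, with a red band round its rim, lying flat on the bench. Not the one to turn. Origin: centre of its underside.
- brush: Bystander: bench brush 190 mm long (along its x), 42 mm wide, 20 mm high. Origin: centre of its underside.
- stone_bowl: Bystander: lidded dark wood bowl for stones, 132 mm across, 87 mm high. Origin: centre of its underside.
Mind the look-alikes: they are no part of the job. Leave any red or turquoise look-alike of the spindle alone.

How it is judged (in metres and radians):
On the way:
1. the ring gauge is screwed down against the shoulder (within about 1/25 turn of its stop) (value of joint gauge above 9.175 rad), for 0.2 s.
At the end, for the whole second after the job is handed in: After having been down on the shoulder, the ring gauge stands half a turn above it (between 0.3 and 0.7 turn back from its stop), still and released (value of joint gauge between 5.027 and 7.54 rad and velocity of joint gauge between -0.1 and 0.1 rad/s); the robot touches nothing.
It fails at once if a loose bystander (dish, puck, chuck key, no-go ring, brush or bowl) is pushed more than 30 mm (distance of any of dish, puck, chuck_key, nogo_gauge, brush, stone_bowl from where it was at the start of the episode above 0.03 m).
It fails at once if the arm with the stone is struck (more than 5 N) (contact force between any of the arm, the fingers and stone_arm above 5 N).
It also fails if it takes over 70 s, if anything falls off the work surface, if the arm or the gripper's body presses on something with over 40 N, if the wrist force passes 120 N, or if a joint passes its speed limit or range.

## Working session

There is one attempt and no reset: what is moved stays moved. The work goes in short steps, each a Python script; the robot and the scene stay as the last script left them, time stands still between calls to the robot, and variables do not carry over. Pictures are saved under pics/ and viewed, and the job is handed in when it is done.

```bash
mkdir -p pics; ls; python3 - <<'E'
from station import r,kin,viewer,telemetry
import cv2,numpy as np
for n in("scene","top"):
    d=viewer.get_image(n); cv2.imwrite(f"pics/{n}0.png",d["frame"][:,:,::-1]); np.savez(f"{n}0.npz",**d)
    print(n,d["mtx"].round(1).tolist(),(-d["R"].T@d["t"]).round(0))
print(telemetry.current_time(),telemetry.current_grip_width(),r.tip_reach,telemetry.current_tool_rot())
E
```

```text
pics
scene [[504.5, 0.0, 322.4], [0.0, 504.5, 238.8], [0.0, 0.0, 1.0]] [1008. -471.  987.]
top [[565.1, 0.0, 321.5], [0.0, 565.1, 248.6], [0.0, 0.0, 1.0]] [ 399.  -32. 1544.]
0.1 85.3645258130145 11.0 [-6.93690561e-04  9.88490046e-01  1.51284225e-01 -1.73504146e-04]
```

View pics/scene0.png

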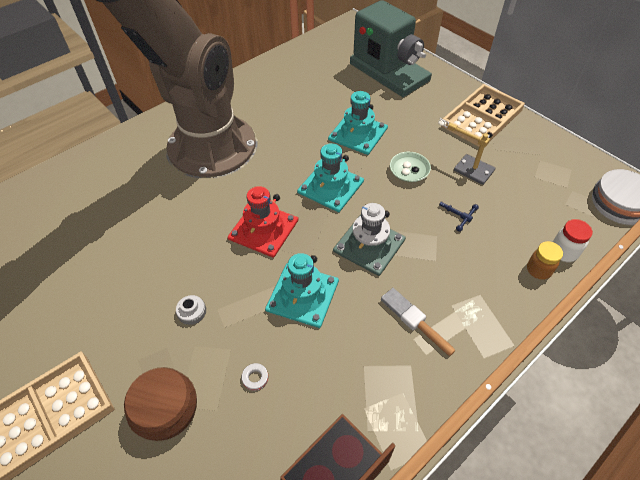

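View pics/top0.png

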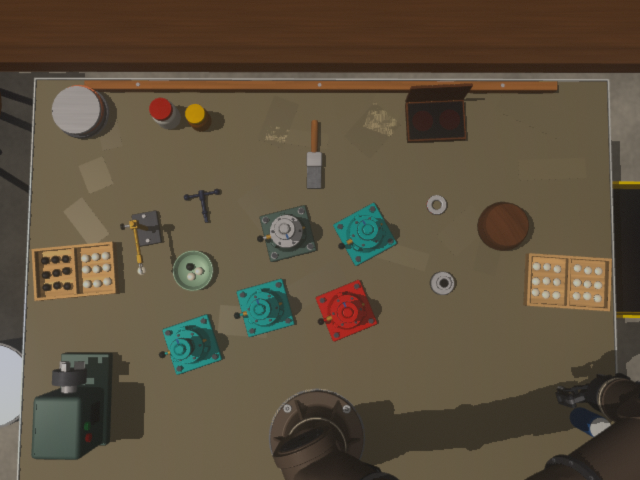

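The scene image shows five spindle-like heads:
- turquoise at (358,122), (331,178) and (301,290)
- red at (262,222)
- dark green base with a steel top at (371,238), or (287,232) in the top view

The loose ring at (255,377) is the no-go gauge. By the description I choose the green and steel one, and I'll check it in a crop and measure it.

```bash
cat > h.py <<'E'
import numpy as np,cv2
def cloud(d):
    v,u=np.mgrid[0:480,0:640]; z=d["depth"]; K=d["mtx"]
    P=np.stack([(u-K[0,2])*z/K[0,0],(v-K[1,2])*z/K[1,1],z],-1)
    return (P-d["t"])@d["R"]
def proj(d,X):
    c=d["R"]@np.asarray(X,float)+d["t"]; p=d["mtx"]@c; return p[:2]/p[2]
E
python3 - <<'E'
from h import *
out=[]
for n,(u,v) in (("scene",(372,232)),("top",(287,232))):
    d=dict(np.load(n+"0.npz")); P=cloud(d)
    s=45
    c=d["frame"][v-s:v+s,u-s:u+s,::-1]; out.append(cv2.resize(c,(400,400),interpolation=cv2.INTER_CUBIC))
    W=P[v-s:v+s,u-s:u+s].reshape(-1,3); W=W[d["depth"][v-s:v+s,u-s:u+s].ravel()>0]
    for a,b in((118,136),(136,146),(60,76),(8,20)):
        m=(W[:,2]>a)&(W[:,2]<b); Q=W[m]
        if len(Q)>5: 
            (cx,cy),rad=cv2.minEnclosingCircle(Q[:,:2].astype(np.float32))
            print(n,a,b,m.sum(),Q.mean(0).round(1),np.median(Q[:,2]),"circ",round(cx,1),round(cy,1),round(rad,1))
    h,e=np.histogram(W[:,2],bins=np.arange(90,150,3));print(dict(zip(e,h)))
cv2.imwrite("pics/crop0.png",np.hstack(out))
E
```

```text
scene 118 136 334 [551.   77.2 127.3] 127.58872611955138 circ 547.1 81.9 27.4
scene 136 146 71 [547.1  81.5 138.6] 138.5554250138231 circ 545.9 82.1 12.6
scene 60 76 558 [556.3  71.2  68.9] 68.90857657715311 circ 547.6 82.0 43.9
scene 8 20 1364 [525.9  77.   13.6] 13.507079342332936 circ 484.6 70.8 144.3
{np.int64(90): np.int64(15), np.int64(93): np.int64(14), np.int64(96): np.int64(13), np.int64(99): np.int64(14), np.int64(102): np.int64(11), np.int64(105): np.int64(1), np.int64(108): np.int64(8), np.int64(111): np.int64(18), np.int64(114): np.int64(22), np.int64(117): np.int64(17), np.int64(120): np.int64(25), np.int64(123): np.int64(49), np.int64(126): np.int64(160), np.int64(129): np.int64(70), np.int64(132): np.int64(14), np.int64(135): np.int64(28), np.int64(138): np.int64(42), np.int64(141): np.int64(4), np.int64(144): np.int64(0)}
top 118 136 285 [545.8  82.4 128.4] 128.68095043063008 circ 546.8 82.8 26.9
top 136 146 64 [546.1  82.6 140. ] 139.61850047351072 circ 543.5 82.9 14.3
top 60 76 453 [543.4  79.1  69.5] 69.74066759247468 circ 540.2 93.3 60.5
top 8 20 1123 [546.3  78.6  13.8] 13.869797113683992 circ 556.6 74.2 154.8
{np.int64(90): np.int64(0), np.int64(93): np.int64(0), np.int64(96): np.int64(0), np.int64(99): np.int64(0), np.int64(102): np.int64(0), np.int64(105): np.int64(0), np.int64(108): np.int64(1), np.int64(111): np.int64(1), np.int64(114): np.int64(7), np.int64(117): np.int64(5), np.int64(120): np.int64(13), np.int64(123): np.int64(58), np.int64(126): np.int64(79), np.int64(129): np.int64(87), np.int64(132): np.int64(37), np.int64(135): np.int64(21), np.int64(138): np.int64(28), np.int64(141): np.int64(16), np.int64(144): np.int64(6)}
```

View pics/crop0.png

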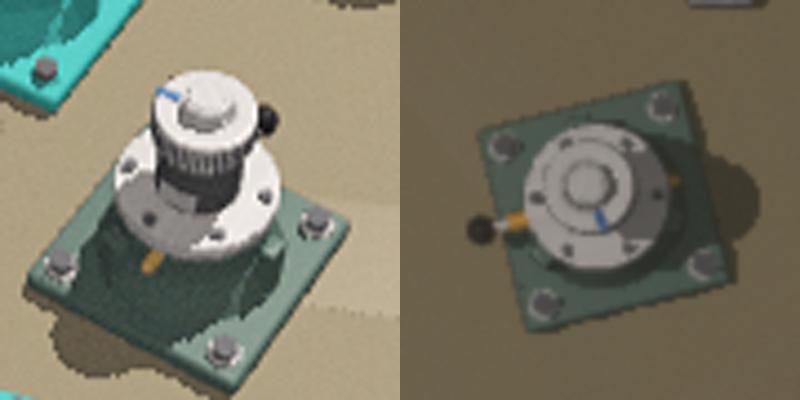

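The crop confirms the choice: dark green base, bright knurled ring, blue dab, no red or turquoise. The axis is at about (546.6, 82.5). Ring top reads about 128.6 and stud top about 140, both as described. Next I check the knob lever and work out the joint-7 range.

```bash
python3 - <<'E'
from h import *
from station import r,kin,telemetry
for n,(u,v) in (("scene",(387,222)),("top",(263,239))):
    d=dict(np.load(n+"0.npz")); P=cloud(d)
    W=P[v-4:v+5,u-5:u+6].reshape(-1,3); m=(W[:,2]>30); print(n,W[m].min(0).round(),W[m].max(0).round(),np.median(W[m],0).round())
    # blue dab
    f=d["frame"].astype(int); s=P
    m=(np.hypot(P[...,0]-546.6,P[...,1]-82.5)<30)&(f[...,2]>f[...,0]+35)&(P[...,2]>100)
    Q=P[m]; print("blue",m.sum(),Q.round(0).tolist()[:8], np.degrees(np.arctan2(Q[:,1].mean()-82.5,Q[:,0].mean()-546.6)))
from scipy.spatial.transform import Rotation as R
for a in range(-180,181,30):
    q=(R.from_euler("z",a,degrees=True)*R.from_quat([1,0,0,0])).as_quat()
    o=[q[3],q[0],q[1],q[2]]
    s=kin.ik([546.6,82.5,200],o); print(a,None if s is None else np.round(s,2))
E
```

```text
scene [549.  85.  66.] [574. 125. 126.] [561. 114.  69.]
blue 8 [[521.0, 74.0, 126.0], [524.0, 74.0, 129.0], [526.0, 76.0, 129.0], [527.0, 74.0, 129.0], [530.0, 74.0, 131.0], [530.0, 77.0, 128.0], [534.0, 77.0, 132.0], [533.0, 74.0, 130.0]] -157.4417153704232
top [399. -32.  44.] [ 537.  158. 1544.] [529. 147.  52.]
blue 7 [[532.0, 77.0, 130.0], [530.0, 77.0, 130.0], [530.0, 75.0, 131.0], [528.0, 78.0, 126.0], [528.0, 75.0, 127.0], [525.0, 75.0, 128.0], [522.0, 75.0, 132.0]] -161.05259602606662
-180 [ 0.38  0.51 -0.89  1.75  0.44  1.09  0.91]
-150 [ 0.47  0.58 -1.06  1.75  0.55  1.15  1.34]
-120 [ 0.47  0.58 -1.06  1.75  0.55  1.15  1.86]
-90 [ 0.47  0.58 -1.06  1.75  0.55  1.15  2.39]
-60 [-1.01  0.58  1.16  1.86 -0.6   1.1  -2.24]
-30 [ 0.07  0.4  -0.43  1.78  0.19  1.01 -2.52]
0 [ 0.2   0.43 -0.61  1.77  0.28  1.03 -2.08]
30 [ 0.24  0.44 -0.66  1.77  0.31  1.04 -1.59]
60 [ 0.27  0.46 -0.71  1.76  0.34  1.05 -1.09]
90 [ 0.28  0.46 -0.72  1.76  0.34  1.05 -0.57]
120 [ 0.3   0.47 -0.76  1.76  0.37  1.06 -0.07]
150 [ 0.34  0.49 -0.82  1.76  0.4   1.07  0.43]
180 [ 0.38  0.51 -0.89  1.75  0.44  1.09  0.91]
```

```bash
cat >> h.py <<'E'
from station import r,kin,viewer,telemetry
from scipy.spatial.transform import Rotation as Rot
AX=np.array([546.6,82.5])
def down(a):
    q=(Rot.from_euler("z",a,degrees=True)*Rot.from_quat([1,0,0,0])).as_quat()
    return [q[3],q[0],q[1],q[2]]
def stat(s=""):
    print(s,"t",round(telemetry.current_time(),2),"p",np.round(telemetry.current_ee_pos(),1),"q7",round(telemetry.current_q()[6],3),
     "F",np.round(telemetry.current_contact_force(),1),"M",np.round(telemetry.current_torque(),2),"w",round(telemetry.current_grip_width(),1))
def snap(tag,ax=AX):
    o=[]
    for n in("scene","top"):
        d=viewer.get_image(n); u,v=proj(d,[*ax,120]).astype(int); s=45
        o.append(cv2.resize(d["frame"][v-s:v+s,u-s:u+s,::-1],(400,400),interpolation=cv2.INTER_CUBIC))
        np.savez(f"{n}_{tag}.npz",**d)
        P=cloud(d);f=d["frame"].astype(int)
        m=(np.hypot(P[...,0]-ax[0],P[...,1]-ax[1])<30)&(f[...,2]>f[...,0]+35)&(P[...,2]>100)&(P[...,2]<140); Q=P[m]
        if len(Q): print(n,"blue",len(Q),np.degrees(np.arctan2(Q[:,1].mean()-ax[1],Q[:,0].mean()-ax[0])).round(1))
        rr=np.hypot(P[...,0]-ax[0],P[...,1]-ax[1]); m=(rr>15)&(rr<24)&(P[...,2]>105)&(P[...,2]<138); print(n,"ring top z",m.sum(),np.median(P[...,2][m]).round(1) if m.any() else None)
    cv2.imwrite(f"pics/{tag}.png",np.hstack(o))
E
python3 - <<'E'
from h import *
print([x for x in dir(kin) if x[0]!='_'],[x for x in dir(r) if x[0]!='_'])
p=telemetry.current_ee_pos(); r.move_straight([p[0],p[1],300]); 
r.movep([*AX,230],down(0)); stat("hover")
q=np.array(telemetry.current_q()); print(q.round(3)); q[6]=2.5
r.goto_joints(q); stat("rot"); print(telemetry.current_tool_rot())
E
```

```text
['ik'] ['PlanningError', 'clamp', 'goto_joints', 'let_go', 'move_straight', 'movep', 'sign_off', 'sleep', 'tip_reach']
hover t 3.35 p [546.9  81.5 229.9] q7 -2.092 F [-0.6  0.2 -0.9] M [0.01 0.03 0.  ] w 85.4
[ 0.257  0.417 -0.686  1.726  0.292  1.103 -2.092]
rot t 7.16 p [546.9  81.5 229.9] q7 2.5 F [-0.1  0.4 -0. ] M [ 0.    0.02 -0.01] w 85.4
[-1.59651336e-04 -6.62705963e-01  7.48879668e-01 -1.56383779e-04]
```

```bash
python3 - <<'E'
from h import *
hit=r.move_straight([AX[0]-.3,AX[1]+1,110],rate=80,max_force=15); stat("down %s"%hit)
q=np.array(telemetry.current_q()); print(q.round(3))
r.clamp(40); stat("clamped"); snap("grip1")
E
```

```text
down False t 8.81 p [546.6  83.6 110.5] q7 2.391 F [-0.3 -0.4  0.3] M [-0.02  0.02  0.01] w 85.3
[ 0.196  0.548 -0.622  1.861  0.411  0.863  2.391]
clamped t 9.21 p [547.5  83.4 110.8] q7 2.391 F [ 2.3 -1.6  5.2] M [-0.37 -0.64 -0.02] w 51.9
scene blue 7 -159.0
scene ring top z 106 128.2
top ring top z 0 None
```

View pics/grip1.png

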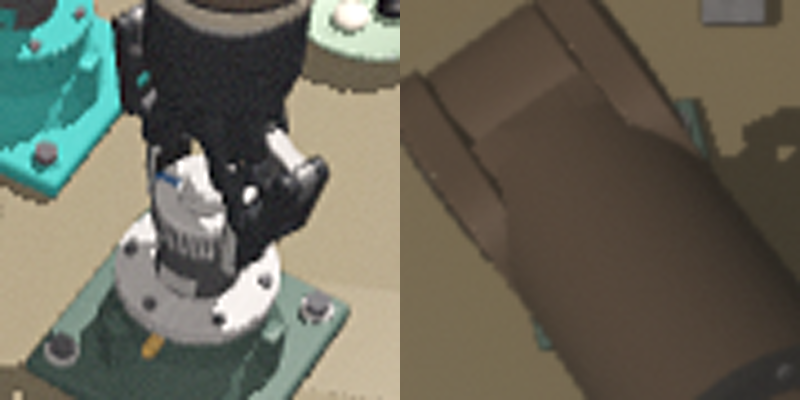

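The crop shows both fingers on the knurled rim, with width 52 mm and low forces. Now I screw it down along the helix.

```bash
cat >> h.py <<'E'
from station import telemetry
def helix(dth,n,stopM=None):
    """dth: change of q7 (neg = screw down)"""
    q0=np.array(telemetry.current_q()); p=np.array(telemetry.current_ee_pos()); 
    dz=5*dth/(2*np.pi)
    a=telemetry.current_tool_rot()
    qa=np.array(kin.ik(p,a)); qb=np.array(kin.ik(p+[0,0,dz],a)); D=qb-qa; print("D",D.round(4)); assert abs(D).max()<.06
    D[6]=dth+D[6]
    for i in range(1,n+1):
        r.goto_joints(q0+D*i/n); stat(str(i))
        if stopM and abs(telemetry.current_torque()[2])>stopM: print("STOP"); return True
E
python3 - <<'E'
from h import *
helix(-0.8,2); helix(-2.0,2); q7=telemetry.current_q()[6]; helix(-2.45-q7,2); snap("turn1")
E
```

```text
D [-0.0004  0.0008  0.0005  0.0006  0.0007 -0.0012 -0.0006]
1 t 9.78 p [547.5  83.4 110.5] q7 1.994 F [-0.3 -0.   2.6] M [-0.15 -0.18 -0.09] w 52.1
2 t 10.24 p [547.5  83.4 110.2] q7 1.596 F [-0.2  0.5  2.6] M [-0.27 -0.09 -0.02] w 51.9
D [-0.001   0.002   0.0012  0.0014  0.0018 -0.0031 -0.0016]
1 t 11.18 p [547.4  83.5 109.4] q7 0.599 F [1.  0.2 2.3] M [-0.26  0.12 -0.04] w 51.9
2 t 12.13 p [547.4  83.6 108.6] q7 -0.403 F [1.6 1.5 2.7] M [ 0.03  0.26 -0.06] w 51.6
D [-0.001   0.002   0.0013  0.0014  0.0019 -0.0032 -0.0016]
1 t 13.1 p [547.5  83.6 107.8] q7 -1.425 F [ 1.5 -0.6  1.5] M [ 0.31  0.06 -0.08] w 51.6
2 t 14.07 p [547.6  83.5 107. ] q7 -2.449 F [ 1.1 -0.3  1.6] M [ 0.16 -0.29 -0.12] w 51.6
scene blue 17 -76.5
scene ring top z 98 124.3
top ring top z 0 None
```

View pics/turn1.png

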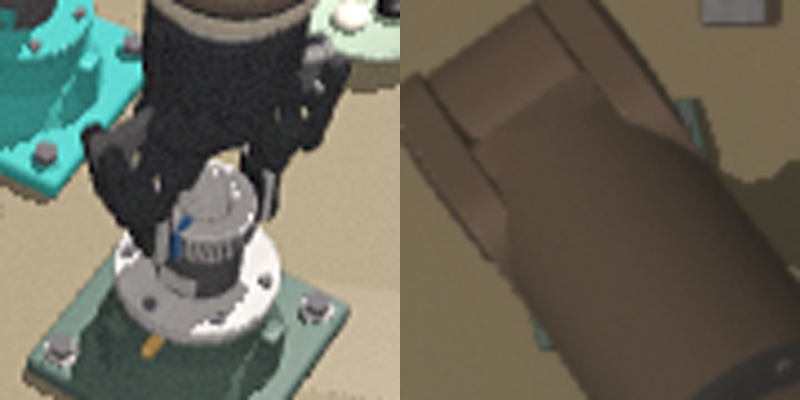

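The dab moved from −159° to −76°, which is 277° clockwise. That matches the 4.84 rad commanded, so there was no slip. Next I regrip and drive to the stop.

```bash
python3 - <<'E'
from h import *
r.let_go(); stat("open")
q=np.array(telemetry.current_q()); q[6]=0.6; r.goto_joints(q); stat("back"); snap("mid")
r.clamp(40); stat("clamp")
for k in range(12):
    if helix(-0.2,1,stopM=0.5): break
snap("stop")
E
```

```text
open t 14.6 p [547.3  83.6 106.8] q7 -2.451 F [-0.6  0.3 -0.3] M [-0.02 -0.01  0.04] w 85.4
back t 17.18 p [547.3  83.5 106.8] q7 0.6 F [ 0.3 -0.5  0. ] M [-0.    0.02  0.05] w 84.9
scene blue 16 -76.2
scene ring top z 132 124.5
top ring top z 0 None
clamp t 17.68 p [547.3  83.6 107.1] q7 0.6 F [-0.8 -0.4  4. ] M [-0.1   0.26  0.01] w 51.8
D [-0.0001  0.0002  0.0001  0.0001  0.0002 -0.0003 -0.0002]
1 t 17.99 p [547.3  83.6 106.9] q7 0.404 F [0.4 0.8 2.6] M [ 0.02  0.13 -0.07] w 51.8
D [-0.0001  0.0002  0.0001  0.0001  0.0002 -0.0003 -0.0002]
1 t 18.3 p [547.3  83.7 106.8] q7 0.211 F [-1.2  0.4  2.2] M [ 0.03  0.13 -0.05] w 51.9
D [-0.0001  0.0002  0.0001  0.0001  0.0002 -0.0003 -0.0002]
1 t 18.6 p [547.4  83.7 106.7] q7 0.019 F [ 0.2 -1.1  1.5] M [ 0.01  0.09 -0.03] w 52.3
D [-0.0001  0.0002  0.0001  0.0001  0.0002 -0.0003 -0.0002]
1 t 18.9 p [547.4  83.7 106.5] q7 -0.173 F [ 0.4 -0.7  2.3] M [ 0.03 -0.05 -0.02] w 52.2
D [-0.0001  0.0002  0.0001  0.0001  0.0002 -0.0003 -0.0002]
1 t 19.2 p [547.5  83.7 106.4] q7 -0.364 F [0.5 0.1 1.4] M [ 0.03 -0.02 -0.01] w 51.7
D [-0.0001  0.0002  0
[... 359 characters left out ...]
8 105.9] q7 -0.939 F [-0.2 -0.9  1.7] M [0.04 0.03 0.  ] w 52.0
D [-0.0001  0.0002  0.0001  0.0001  0.0002 -0.0003 -0.0002]
1 t 20.4 p [547.8  83.9 105.9] q7 -1.13 F [0.9 1.4 1.3] M [ 0.16 -0.21 -0.01] w 51.9
D [-0.0001  0.0002  0.0001  0.0001  0.0002 -0.0003 -0.0002]
1 t 20.7 p [548.2  84.3 105.8] q7 -1.322 F [ 3.1  1.5 -0.2] M [ 0.37 -0.57 -0.01] w 51.7
D [-0.0001  0.0002  0.0001  0.0001  0.0002 -0.0003 -0.0002]
1 t 21.0 p [548.4  84.3 105.8] q7 -1.514 F [2.6 0.7 0.7] M [ 0.08 -0.54 -0.02] w 51.8
D [-0.0001  0.0002  0.0001  0.0001  0.0002 -0.0003 -0.0002]
1 t 21.3 p [548.4  84.  105.7] q7 -1.706 F [ 1.1 -0.4  4.1] M [-0.15 -0.2  -0.05] w 51.8
scene ring top z 54 123.4
top ring top z 0 None
```

View pics/stop.png

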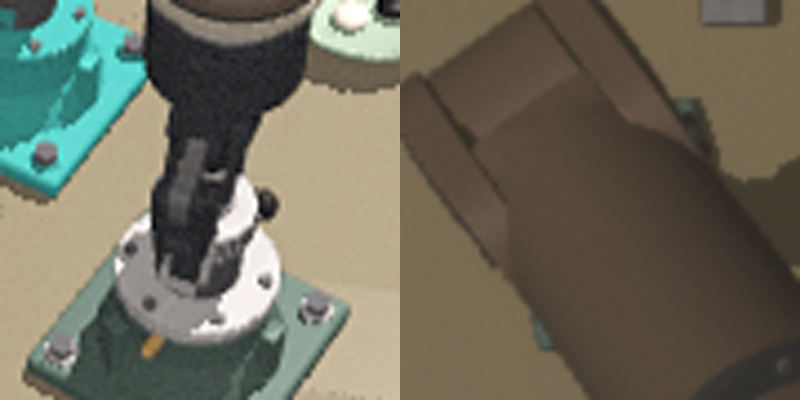

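No clear torque peak, but from q7≈−1.1 the TCP shifted and the lateral moments rose. I'll open and read the dab to see how far the ring actually turned.

```bash
python3 - <<'E'
from h import *
r.let_go(); stat("open"); snap("open2")
E
```

```text
open t 21.83 p [548.2  84.3 105.5] q7 -1.714 F [ 0.5  0.6 -0.2] M [0.02 0.01 0.  ] w 85.6
scene ring top z 66 122.8
top ring top z 0 None
```

View pics/open2.png

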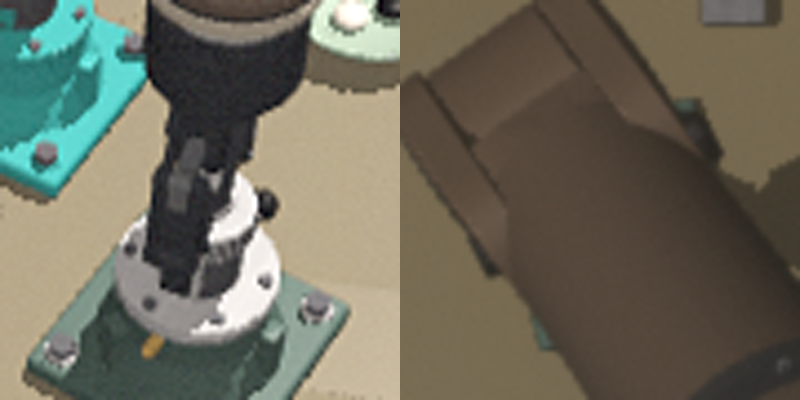

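```bash
python3 - <<'E'
from h import *
q=np.array(telemetry.current_q()); q[6]=0.6; r.goto_joints(q); 
r.move_straight([547.0,83.4,106],rate=20); stat("back"); snap("open3")
E
```

```text
back t 24.18 p [546.9  83.3 106. ] q7 0.601 F [0.1 0.1 0.3] M [ 0.03  0.   -0.02] w 85.6
scene blue 6 -167.2
scene ring top z 126 123.0
top ring top z 0 None
```

View pics/open3.png

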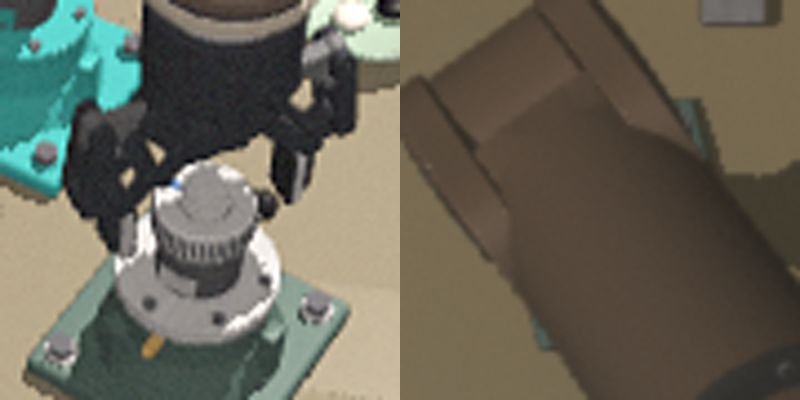

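The dab is now at about −167…−175°, so this grip turned the ring about 1.65 rad of the 2.3 commanded. The top reads 123.0, which is about 124 once the camera's −1 mm bias is added. Both suggest it is on the shoulder. To confirm, I grip harder, push further, and see whether the dab moves.

```bash
python3 - <<'E'
from h import *
r.clamp(70); stat("clamp"); print(np.round(telemetry.current_joint_efforts(),2))
q0=np.array(telemetry.current_q())
for i in range(1,8):
    q=q0.copy(); q[6]-=0.15*i; r.goto_joints(q); stat(); print(np.round(telemetry.current_joint_efforts()[6],2))
    if abs(telemetry.current_torque()[2])>1.2: break
r.sleep(0.3); snap("push2")
E
```

```text
clamp t 24.69 p [547.1  83.7 106.5] q7 0.601 F [-1.8 -1.4  5.8] M [0.04 0.32 0.01] w 51.4
[ 1.000e-02 -6.017e+01 -8.790e+00 -2.362e+01  3.000e-01 -4.500e-01
  0.000e+00]
 t 24.96 p [547.1  83.7 106.6] q7 0.454 F [-0.9 -0.3  1.1] M [-0.13  0.15  0.02] w 51.1
-0.87
 t 25.23 p [547.2  83.8 106.6] q7 0.307 F [-0.1 -0.6  1. ] M [-0.17  0.02  0.51] w 51.2
-1.3
 t 25.49 p [546.8  84.3 106.5] q7 0.158 F [-3.7  1.9  3.1] M [0.42 0.56 0.2 ] w 51.1
-0.94
 t 25.76 p [547.4  83.7 106.5] q7 0.008 F [-0.9  0.9  2.2] M [ 0.19  0.1  -0.03] w 51.0
-0.75
 t 26.02 p [547.1  84.3 106.6] q7 -0.141 F [-1.4  2.8  2.4] M [ 0.66  0.34 -0.07] w 51.0
-0.77
 t 26.29 p [547.   85.  106.6] q7 -0.292 F [-1.7  6.4  1. ] M [ 1.13  0.29 -0.05] w 51.2
-0.55
 t 26.56 p [547.4  84.1 106.6] q7 -0.441 F [-0.7  3.8  0.3] M [ 0.92 -0.06 -0.05] w 50.7
-0.8
scene blue 10 -164.5
scene ring top z 103 123.5
top ring top z 0 None
```

View pics/push2.png

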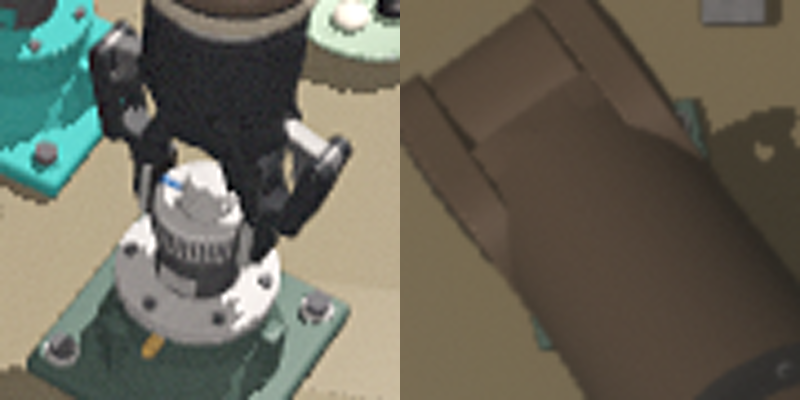

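The dab stayed put (−167° → −164.5°, within noise) through another 60° of hand rotation. Joint-7 effort rose to 1.3 N m and then the pads slipped, so the ring is on the shoulder. Now I regrip with joint-7 room and back off half a turn.

```bash
python3 - <<'E'
from h import *
r.let_go()
q=np.array(telemetry.current_q()); q[6]=-1.6; r.goto_joints(q); r.move_straight([547.2,83.5,106],rate=20)
r.clamp(40); stat("clamp"); helix(3.14,5); 
r.let_go(); stat("open")
q=np.array(telemetry.current_q()); q[6]=0.6; r.goto_joints(q); snap("backed")
E
```

```text
clamp t 29.12 p [547.3  83.4 106.3] q7 -1.601 F [-0.1 -1.   4.6] M [-0.31  0.18 -0.03] w 51.9
D [ 0.0016 -0.0031 -0.002  -0.0022 -0.0029  0.0049  0.0025]
1 t 29.77 p [547.4  83.3 106.8] q7 -0.975 F [ 0.8 -0.7  1.4] M [-0.22  0.04  0.02] w 51.6
2 t 30.43 p [547.6  83.3 107.3] q7 -0.348 F [ 1.7 -0.7  1.2] M [-0.19 -0.23 -0.03] w 51.7
3 t 31.07 p [547.7  83.3 107.8] q7 0.28 F [ 3.7 -1.  -0.8] M [-0.2  -0.65  0.01] w 51.9
4 t 31.73 p [547.8  83.5 108.3] q7 0.909 F [ 4.   0.1 -2.3] M [ 0.05 -0.93  0.02] w 51.9
5 t 32.38 p [547.7  83.7 108.9] q7 1.539 F [ 6.1  1.  -2. ] M [ 0.25 -0.83  0.08] w 52.0
open t 32.81 p [547.   83.3 108.7] q7 1.541 F [-0.6  0.3  0.5] M [0.   0.02 0.02] w 85.6
scene blue 9 14.4
scene ring top z 141 125.6
top ring top z 0 None
```

View pics/backed.png

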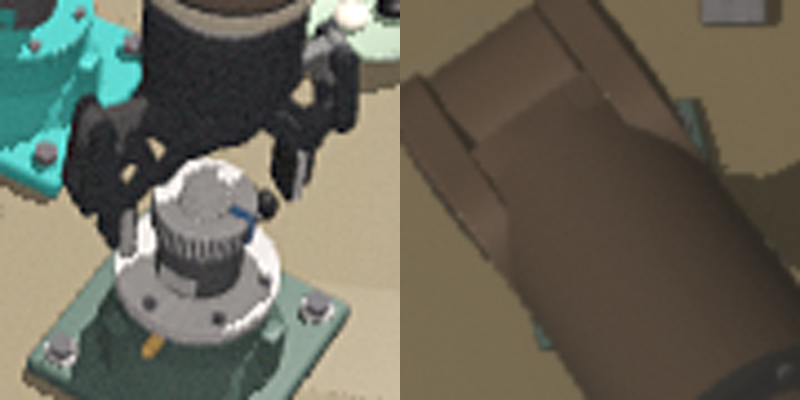

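The dab is now on the opposite side (14°, against about −167° at the stop), half a turn back, and the ring rose about 2.5 mm. I retreat straight up, check once more, and hand in.

```bash
python3 - <<'E'
from h import *
p=telemetry.current_ee_pos(); r.move_straight([p[0],p[1],260],rate=100); 
r.movep([400,-150,320],down(90)); stat("clear"); snap("final")
E
```

```text
clear t 36.57 p [ 400.7 -149.   319.8] q7 0.2 F [ 0.9  0.3 -0.6] M [0.04 0.02 0.05] w 85.3
scene blue 14 14.6
scene ring top z 159 125.6
top blue 5 15.1
top ring top z 169 126.3
```

View pics/final.png

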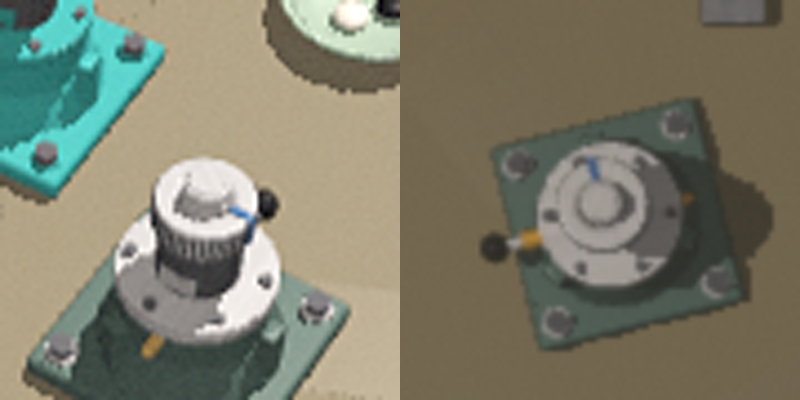

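Both cameras put the dab at about 15° (top crop near (593,168), scene crop near (243,215)), with the ring standing half a turn above the shoulder and the robot clear of it.

```bash
python3 -c "
from station import r
r.sign_off()"
```

```text
the job is handed in; nothing more can be done
```

I screwed the go ring gauge down to the shoulder in two grips (about 277° plus 90–100°), backed it off half a turn, let go, moved clear and handed in at about 37 s.

- **On the shoulder:** With a harder grip (70 N), turning the hand another 60° left the paint dab where it was. Joint-7 effort rose to 1.3 N m before the pads slipped.
- **Backed off:** The dab moved from about −165° to about 15° (both cameras agree), and the ring rose about 2.5 mm. Both are what half a turn should give.
- **Weaker check:** My 0.5 N m stop on the wrist torque never triggered when the ring first reached the shoulder, because the pads slipped first. The evidence that it was down is the unmoved dab, the ring's height and the later joint effort.
- **Bystanders:** Wrist forces stayed under about 8 N at every reading. I saw no contact with the other things on the bench, but I did not measure their positions afterwards.

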